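# Tap the block down onto its parallels in the guarded vise

### The arm

A 7-joint arm with a two-finger parallel gripper is mounted at the origin on the work surface. World frame = base frame: x ahead of the robot, y to its left, z up, the work surface at z = 0. Lengths are in m, angles in rad, forces in N, time in s.
With the tool pointing down it reaches from about 0.4 to 0.85 m from the base axis. Payload 10.4 kg.
Tool frame: the origin (TCP) lies on the centre line of the jaws, within the pads' length; the fingertips stand 11 mm ahead of it and the grasp point (between the pads) lies 8 mm behind it (tip_reach is the distance from the TCP to the fingertips, in m); z points along the fingers, y is the line along which they close (so a half turn about z gives the same grasp; the last joint's range is limited). The gripper opens to 85 mm and grips with 20 to 120 N. Pads are 22 mm wide; open, the fingers measure 114 mm over their backs; the gripper's body (76 mm by 85 mm) begins 54 mm behind the grasp point. The pads swing forward as they close: fully open they stand 13 mm farther back than shut.
Start: joints at [1.233, 0.332, -0.065, 1.46, 0.022, 1.35, -0.088], TCP at [0.194, -0.594, 0.242] pointing down, gripper open.
Joint ranges: [-2.6, 2.6], [-0.5, 2.12], [-1.47, 1.34], [0.16, 2.42], [-1.27, 4.41], [0.06, 2.06], [-2.6, 2.6]. Speed limits (rad/s): [2.22, 2.22, 2.79, 2.79, 3.14, 3.14, 3.14].

### API

Orientations are given as a unit quaternion [x, y, z, w].
In Python, from workcell import get_obs, camera, hand_in, tip_reach gives the robot as it stands. The module is installed in compiled form; this text tells all that it offers.
- The arm moves only by the tool move_arm, never from a script. Its argument "plan" is a list of rows, each an object with "delta_pos": the shift along the tool's x, y, z in shares of 0.4 m (1.0 is 0.4 m), a list of three; "turn": the turn, a rotation vector about the tool's x, y, z in parts of the range, where 1.0 means 180 degrees, a list of three; "fingers": the closure, from 0 (fully open) to 1 (shut). A call has 1 to 12 rows; each row is the pose to reach, as a shift and turn from the pose commanded when the call began, along the tool's axes at that moment; what a row does not reach only later rows make up. A row lasts 1/8 s, in which the tool goes at most 62.5 mm and 10.7 degrees, less where a joint would pass 70% of its speed; a pose out of reach is approached as far as the arm can. Shift and turn numbers lie between -1 and 1, and a call with a number outside is refused. A call with a gripper value outside its range is refused whole. The fingers move at their own pace and stop on an object; "force" is the grip in N (left out, the last holds). Time passes only in rows, so rows that repeat a pose let the fingers close. It gives the time, the measured TCP pose, the force, the opening and the grip force at its end, in the units of the state.
- get_obs(): the state, without advancing time (a new reading comes with each control period).
- camera(name): name is "side" or "top" or "wrist"; returns a dict with "color" (384x512x3 uint8, red, green, blue), "range_z" (384x512 float32, m along the optical axis (not along the pixel's ray), 0 where there is no reading), "fx", "fy", "cx", "cy" (pixels), "k1" (the pictures are not rectified: a ray, as slopes to the right and down, at radius r is drawn at 1 + k1 r^2 times it, then the intrinsics apply), "R" (3x3) and "t" (3): a world point X has camera coordinates R X + t; the wrist camera has in their place "tool_from_camera" (4x4, takes a point from camera to tool coordinates, whose origin is the TCP and whose axes are the flange's). Camera axes: x right, y down, z forward; pixel columns grow to the right and rows downward; lengths in m; the calibration is good to about 2 mm. A picture is of the moment at which its call begins: read the wrist's pose just before it.
- hand_in(): hands the job in; it is judged then, once.
The state is a dict: "clock": time; "joint_pos": joint angles; "joint_velocities": joint speeds; "tau": joint torques, N m; "position": TCP position; "ee_rot": TCP orientation; "ft_force": force on the tool from outside, world axes, zero at the start; "torque": the same for the moment, N m; "grip_width": opening from 0.0 (shut) to 1.0 (fully open); "grasp_force": force on a finger pad.
Only numpy, scipy, OpenCV 4.12 (cv2) and the standard library are available. Lean on these libraries where they do the work, as an engineer would, in place of code of your own. Each camera call takes 0.05 s, during which the arm holds its last target. There are 200 camera calls.

### The job

The aluminium block clamped in the vise has ridden up off the two steel parallels under it. Take the soft-faced mallet, reach in under the wire guard and tap the top of the block down, lightly and with the mallet only, until it sits firmly on both parallels so that they can no longer slide. Then stand the mallet back near the middle of its rubber mat, the same face down as before, and leave the bolt tray, the tools and the spare bar near by where they are.

Things in the scene. Friction and masses are not known exactly. Their poses are not given: they have to be found in the camera images.
- vise: Fixed machine vise, mm. Origin on the bench under the block's centre; z up, +x away from the hand screw, y along the jaws. Bed between the jaws 35 above the bench; jaw tops 80; jaws 110 long in y, x -67 to -22 and 22 to 57; base x -130 to 120; screw and crank out to x -200, 20 high.
- guard_front (a point): Middle of the front rod of the rigid wire guard over the vise: flat, 8 mm rods centred 235 above the bench, vise x -38 to 95, y -90 to 90, on two posts at x 95; open below at front (-x) and sides. A gripper pointing straight down over the mallet's handle hits this rod: lean it 25 to 40 degrees back from the guard so that only the mallet's head goes beneath.
- work: Aluminium block 43.5 (vise x) x 90 (y) x 38 high between the jaws; origin centre of underside. It only moves straight up and down: starts 5 to 9 mm too high; seated, its underside is 65 above the bench, its top 103. The jaws' grip holds it where it is left; 6 to 10 N down on its top moves it slowly (plus 60 N s/m drag); on the parallels it stops dead.
- parallel_near: Loose steel bar 10 x 140 x 30 high standing on edge on the vise bed along y, under the block at vise x -15.5; its ends show beyond the jaws. Origin: centre of its underside.
- parallel_far: The same bar at vise x +15.5.
- mallet: Stubby soft-faced mallet, about 0.45 kg, standing on one face on the mat. Head: upright cylinder, diameter 44, 70 tall, white plastic faces. Handle: level wooden bar 20 wide (y) x 24 high, along -x, centred 35 above the lower face, from 22 to 90 from the head's axis (grip it near 52). Origin: centre of the lower face, +z up. Centre of mass 6 from the head's axis.
- mat: Black rubber mat 140 (x) x 120 (y) x 4, fixed flat on the bench left or right of the vise. Origin under its centre.
- tray: grey plastic tray of bolts, 130 x 100 x 35, on the other side of the bench from the mat; origin under its centre. Not part of the job.
- wrench: steel wrench lying flat, 160 long; origin near its middle. Not part of the job.
- screwdriver: screwdriver lying flat, 160 long; origin near its middle. Not part of the job.
- spare_bar: small steel bar 50 x 25 x 20 lying on the bench; origin under its centre. Not part of the job.

How it is judged:
On the way, in this order (a step that is already met when the one before it is completed fails the run):
1. the mallet is lifted clear of its mat (height (world z) of mallet above 0.05 m), for 0.1 s.
2. the block is seated on both parallels (underside within 1.5 mm of home, pressing on each) (z of work in the frame of vise below 0.0665 m and contact force between work and parallel_near above 0.5 N and contact force between work and parallel_far above 0.5 N), for 0.3 s.
At the end, for the whole second after the job is handed in: The block's underside is within 1.5 mm of its seated height and it presses on both parallels, which are still under it, within 25 mm of central along the jaws; the mallet stands on its face on the mat (axis within 0.1 rad of vertical and within 55 mm of the mat's centre), released and at rest (all of step 2 and y of parallel_near in the frame of vise between -0.025 and 0.025 m and y of parallel_far in the frame of vise between -0.025 and 0.025 m and horizontal distance between mallet and mat below 0.055 m and height (world z) of mallet between 0.001 and 0.012 m and angle between mallet's own z axis and vertical below 0.1 rad and linear speed of mallet below 0.02 m/s); the robot touches nothing.
It fails at once if the block is pushed with the gripper instead of the mallet (over 2 N) (contact force between any of the fingers, the arm and work above 2 N).
It fails at once if the block is struck hard (mallet force over 80 N) (contact force between mallet and work above 80 N).
It fails at once if the tray, wrench, screwdriver or spare bar is displaced by more than 40 mm (distance of any of tray, wrench, screwdriver, spare_bar from where it was at the start of the episode above 0.04 m).
It also fails if it takes over 61 s, if anything falls off the work surface, if the arm or the gripper's body presses on something with over 40 N, if the wrist force passes 120 N, or if a joint passes its speed limit or range.

## Working session

There is one attempt and no reset: what is moved stays moved. The work goes in short steps, Python scripts to look and compute and a tool call to move; the robot and the scene stay as the last step left them, time stands still between calls to the robot, and variables do not carry over. Pictures are saved under pics/ and viewed, at most 10 in all, crops included, and the job is handed in when it is done.

Besides the shell and the picture viewer there is one more tool, called after "Emit:" by a JSON object that holds its "method" and its "body", one argument or row to a line. move_arm: Moves the arm, as the interface text tells. Its arguments: {"type":"object","properties":{"plan":{"type":"array","items":{"type":"object","properties":{"delta_pos":{"type":"array","items":{"type":"number"}},"turn":{"type":"array","items":{"type":"number"}},"fingers":{"type":"number"}}}},"force":{"type":"number"}},"required":["plan"]}

```bash
mkdir -p pics; python3 - <<'E'
from workcell import *
import cv2,numpy as np
o=get_obs();print({k:np.round(v,3) for k,v in o.items()},tip_reach)
for n in("top","side"):
    c=camera(n);cv2.imwrite(f"pics/{n}0.png",c["color"][:,:,::-1]);np.savez(n+"0.npz",**c)
    print(n,c["fx"],c["cx"],c["cy"],c["k1"],c["R"],c["t"])
E
```

```text
{'clock': np.float64(0.0), 'joint_pos': array([ 1.233,  0.333, -0.065,  1.461,  0.022,  1.35 , -0.088]), 'joint_velocities': array([-0.001,  0.001,  0.001,  0.001,  0.002, -0.   , -0.001]), 'tau': array([ 0.0000e+00, -6.2544e+01,  4.9000e-02, -3.9161e+01,  1.6000e-02,
        1.0000e-02,  0.0000e+00]), 'position': array([ 0.193, -0.594,  0.242]), 'ee_rot': array([ 0.988,  0.157, -0.   , -0.001]), 'ft_force': array([ 0.603, -0.71 ,  0.294]), 'torque': array([ 0.041, -0.034, -0.043]), 'grasp_force': np.float64(0.0), 'grip_width': np.float64(0.998)} 0.011
top 375.3081027811627 259.44454353093926 186.64976603119163 -0.10856692979251405 [[ 0.02324642 -0.99966514  0.01136691]
 [-0.99429277 -0.02430269 -0.10388102]
 [ 0.10412248 -0.00888718 -0.99452477]] [-0.03463023  0.64266078  1.08626153]
side 373.74469360294825 257.48105287518473 190.6030980295845 -0.07702830966537245 [[-0.96708056 -0.25440181 -0.00590812]
 [-0.17566043  0.68419221 -0.7078308 ]
 [ 0.18411572 -0.68349158 -0.70635731]] [0.59481029 0.21043541 0.8746966 ]
```

View pics/top0.png

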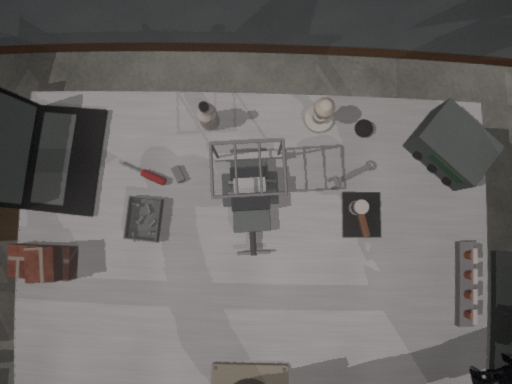

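View pics/side0.png

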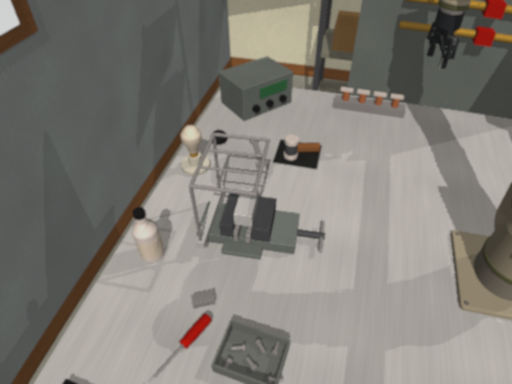

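The top view shows the mallet head at (361,207) with its handle running to (366,235), on the mat centred at (362,215). The vise and block are near (250,185) and the guard spans (211–285, 142–198). The side view agrees, with the mallet at (291,148) and the block at (243,215). Next I'll use depth and colour to get metric poses.

```bash
cat > h.py <<'E'
import numpy as np,cv2
def cloud(c):
    """world point per pixel from the depth picture"""
    h,w=c["range_z"].shape
    K=np.array([[c["fx"],0,c["cx"]],[0,c["fy"],c["cy"]],[0,0,1.]])
    uv=np.stack(np.meshgrid(np.arange(w),np.arange(h)),-1).reshape(-1,1,2).astype(float)
    s=cv2.undistortPoints(uv,K,np.array([float(c["k1"]),0,0,0])).reshape(h,w,2)
    p=np.dstack([s,np.ones((h,w))])*c["range_z"][...,None]
    return p,s
def world(c):
    p,s=cloud(c); P=(p-c["t"])@c["R"]; P[c["range_z"]==0]=np.nan
    return P,s
def onplane(c,uv,z):
    K=np.array([[c["fx"],0,c["cx"]],[0,c["fy"],c["cy"]],[0,0,1.]])
    s=cv2.undistortPoints(np.array(uv,float).reshape(-1,1,2),K,np.array([float(c["k1"]),0,0,0])).reshape(-1,2)
    d=np.c_[s,np.ones(len(s))]@c["R"]; o=-c["R"].T@c["t"]
    return o+d*((z-o[2])/d[:,2])[:,None]
def rect(P):
    r=cv2.minAreaRect((P[:,:2]*1000).astype(np.float32)); return np.round(r[0],1),np.round(r[1],1),round(r[2],1)
E
python3 - <<'E'
from h import *
for n in("top","side"):
    c=dict(np.load(n+"0.npz"));P,_=world(c);z=P[...,2];col=c["color"].astype(int)
    u0={"top":(330,180,395,250),"side":(270,130,330,170)}[n]
    m=np.zeros(z.shape,bool);m[u0[1]:u0[3],u0[0]:u0[2]]=1
    hsv=cv2.cvtColor(c["color"],cv2.COLOR_RGB2HSV)
    head=m&(z>.066)&(z<.085); han=m&(hsv[...,1]>110)&(hsv[...,2]>60)&(z>.035)
    print(n,"head",head.sum(),np.nanmean(P[head],0),rect(P[head]),"white",np.mean(P[m&(col.min(2)>150)],0))
    print("handle",han.sum(),np.mean(P[han],0),rect(P[han]),np.median(z[han]))
    mat=m&(col.max(2)<45)&(z<.02)
    uv=np.argwhere(m&(col.max(2)<45))[:,::-1]; print("mat",rect(onplane(c,uv,.004)),rect(P[mat]))
    # vise
    v=np.zeros(z.shape,bool);a={"top":(200,130,300,260),"side":(180,120,340,260)}[n];v[a[1]:a[3],a[0]:a[2]]=1
    g=v&(z>.225)&(z<.245)&(P[...,0]<.70);print("guard",g.sum(),rect(P[g]))
    b=v&(z>.10)&(z<.12)&(col.min(2)>120);print("block",b.sum(),np.mean(P[b],0),rect(P[b]),np.percentile(z[b],[10,50,90]))
    j=v&(z>.072)&(z<.09);print("jaws",j.sum(),rect(P[j]))
    s=v&(z>.01)&(z<.2);print("vise",rect(P[s]))
i=cv2.imread("pics/top0.png")[120:270,190:400];cv2.imwrite("pics/crop1.png",cv2.resize(i,None,fx=3.8,fy=3.8,interpolation=cv2.INTER_CUBIC))
E
```

```text
top head 186 [ 0.58924438 -0.31418376  0.07341177] (array([ 590.1, -314.6]), array([40.7, 41.7]), 1.2) white [ 4.87456703e-01 -2.49244199e-01 -4.27591238e-04]
handle 11 [ 0.53918571 -0.32455602  0.05035298] (array([ 537.1, -326.1]), array([59.2,  9.1]), 15.5) 0.04996546260641476
mat (array([ 583.1, -373.8]), array([68.4,  7.4]), 7.7) (array([ 583.3, -374.8]), array([68.4,  9.4]), 9.7)
guard 682 (array([652.4,  11.3]), array([108.8, 188.5]), 4.3)
block 340 [0.6399887  0.01348365 0.11095159] (array([640.1,  10.4]), array([42.1, 88.2]), 5.8) [0.10884888 0.11088416 0.11317481]
jaws 872 (array([653.5,  10.7]), array([161.6, 185.2]), 4.0)
vise (array([600.1,   9.8]), array([320.9, 198.8]), 3.6)
side head 134 [ 0.58859636 -0.30926806  0.07486732] (array([ 588.9, -311.9]), array([41.5, 45.1]), 40.8) white [nan nan nan]
handle 159 [ 0.53555528 -0.32111346  0.04702662] (array([ 537.5, -324.9]), array([69.9, 18.5]), 15.1) 0.0482653894275427
mat (array([ 569.5, -329.3]), array([128.3, 101.2]), 0.7) (array([ 569.2, -324.4]), array([128. , 102.1]), 0.5)
guard 768 (array([651.9,  14.4]), array([109.1, 187.7]), 4.1)
block 480 [0.66374788 0.00668768 0.11257791] (array([736.5, -69.5]), array([162.3, 334.2]), 28.3) [0.10866956 0.11319972 0.11520596]
jaws 1343 (array([ 649.6, -102.6]), array([338.1, 367.6]), 26.6)
vise (array([ 682.7, -135.7]), array([429.4, 489.1]), 10.6)
```

View pics/crop1.png

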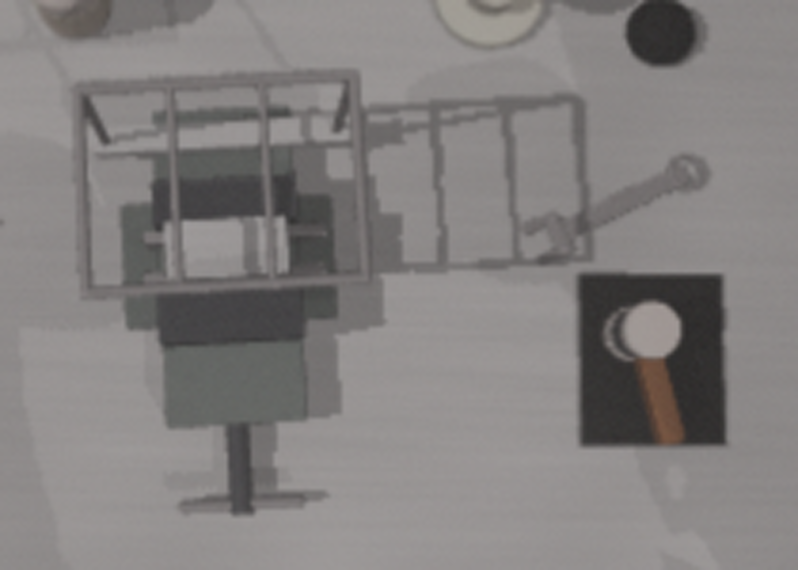

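The crop shows the guard over the vise, with the screw pointing down and slightly right, so the vise yaw is about +4°. The mallet head is at (651,330) and the handle ends at (670,440), so the mallet yaw is about +14.5°. The mat corners are (580,275) to (725,444).

```bash
cat >> h.py <<'E'
from scipy.spatial.transform import Rotation as Ro
LEAN=np.radians(35)
def tool(yaw,lean=LEAN):
    f=np.array([np.cos(yaw),np.sin(yaw),0]);z=np.sin(lean)*f-np.cos(lean)*np.array([0,0,1.])
    y=np.array([np.sin(yaw),-np.cos(yaw),0]);return Ro.from_matrix(np.c_[np.cross(y,z),y,z])
def head2tcp(h,yaw,back=0.):
    """TCP for a lower-face centre h and mallet yaw, gripped 52 from axis; back = standoff along the tool axis"""
    f=np.array([np.cos(yaw),np.sin(yaw),0]);return np.array(h)-.052*f+[0,0,.035]+tool(yaw).as_matrix()[:,2]*(.008-back)
def delta(o,p,R):
    R0=Ro.from_quat(o["ee_rot"]);return np.round(R0.inv().apply(np.array(p)-o["position"]),4),np.round((R0.inv()*R).as_rotvec(),3)
E
python3 - <<'E'
from h import *
from workcell import get_obs
c=dict(np.load("top0.npz"));P,_=world(c);z=P[...,2]
uv=np.array([(580,275),(722,275),(725,444),(582,444)])/3.8+[190,120]
p=onplane(c,uv-.4,.004);print("mat",p.round(4),p.mean(0))
v=np.zeros(z.shape,bool);v[130:260,200:300]=1
print("guard",rect(P[v&(z>.222)&(z<.248)]))
o=get_obs();yaw=np.radians(14.5)
for b in(.12,0):
    t=head2tcp([.590,-.3135,.004],yaw,b);print(t,delta(o,t,tool(yaw)))
E
```

```text
mat [[ 0.6362 -0.2751  0.004 ]
 [ 0.6389 -0.393   0.004 ]
 [ 0.5016 -0.3948  0.004 ]
 [ 0.4999 -0.2773  0.004 ]] [ 0.56915853 -0.33507154  0.004     ]
guard (array([669. ,  12.5]), array([141.9, 188.5]), 4.3)
[ 0.47746198 -0.34260431  0.13074503] (array([ 0.3479, -0.1509,  0.111 ]), array([-0.02 ,  0.611,  0.059]))
[ 0.54409878 -0.32537086  0.03244678] (array([ 0.4166, -0.1466,  0.2093]), array([-0.02 ,  0.611,  0.059]))
```

The rows are not in the units I measure in: shifts go in shares of 0.4 m and turns go in shares of 180 degrees. I convert before sending: 0.348 m / 0.4 = 0.87, -0.02 m / 0.4 = -0.05, 0.611 rad / 3.1416 = 0.1945.

Emit:
{"method": "move_arm", "body": {
  "plan": [
    {"delta_pos": [0.125,-0.05,0.0375],"turn": [0,0.0318,0.0032],"fingers": 0},
    {"delta_pos": [0.25,-0.1075,0.08],"turn": [-0.0016,0.07,0.0064],"fingers": 0},
    {"delta_pos": [0.375,-0.1625,0.12],"turn": [-0.0032,0.1082,0.0095],"fingers": 0},
    {"delta_pos": [0.5,-0.2175,0.16],"turn": [-0.0048,0.1464,0.0143],"fingers": 0},
    {"delta_pos": [0.625,-0.27,0.2],"turn": [-0.0064,0.1751,0.0175],"fingers": 0},
    {"delta_pos": [0.75,-0.325,0.24],"turn": [-0.0064,0.1945,0.0188],"fingers": 0},
    {"delta_pos": [0.87,-0.3775,0.2775],"turn": [-0.0064,0.1945,0.0188],"fingers": 0},
    {"delta_pos": [0.87,-0.3775,0.2775],"turn": [-0.0064,0.1945,0.0188],"fingers": 0},
    {"delta_pos": [0.87,-0.3775,0.2775],"turn": [-0.0064,0.1945,0.0188],"fingers": 0}
  ],
  "force": 100
}}

```text
clock: 1.23
position: [0.4774, -0.3433, 0.1312]
ee_rot: [0.946, 0.121, 0.298, -0.037]
ft_force: [0.1, -0.4, 0.4]
grip_width: 0.999
grasp_force: 0.0
```

```bash
python3 - <<'E'
from h import *
from workcell import *
o=get_obs();c=camera("wrist");cv2.imwrite("pics/w1.png",c["color"][:,:,::-1])
p,s=cloud(c);T=c["tool_from_camera"];q=p@T[:3,:3].T+T[:3,3]
W=Ro.from_quat(o["ee_rot"]).apply(q.reshape(-1,3)).reshape(q.shape)+o["position"]
hsv=cv2.cvtColor(c["color"],cv2.COLOR_RGB2HSV);ok=c["range_z"]>0
h=ok&(hsv[...,1]>110)&(W[...,2]>.046)&(W[...,2]<.06)&(abs(W[...,1]+.32)<.1)
print(h.sum(),rect(W[h]),W[h].mean(0))
h=ok&(W[...,2]>.066)&(W[...,2]<.085)&(abs(W[...,1]+.32)<.1)&(abs(W[...,0]-.59)<.05)
print(h.sum(),rect(W[h]),W[h].mean(0))
m=ok&(c["color"].max(2)<45)&(abs(W[...,2]-.004)<.01);print("mat",rect(W[m]))
yaw=np.radians(14.5);print(delta(o,head2tcp([.590,-.3135,.004],yaw),tool(yaw)))
E
```

```text
2046 (array([ 537.8, -327.6]), array([71.7, 20. ]), 15.2) [ 0.53537406 -0.32796405  0.05168501]
2266 (array([ 589.6, -313.4]), array([42.9, 42.9]), 4.2) [ 0.58739949 -0.31398472  0.07450049]
mat (array([ 585.6, -324.5]), array([201.1, 523.8]), 19.3)
(array([-1.000e-04, -8.000e-04,  1.205e-01]), array([ 0.001, -0.   ,  0.001]))
```

View pics/w1.png

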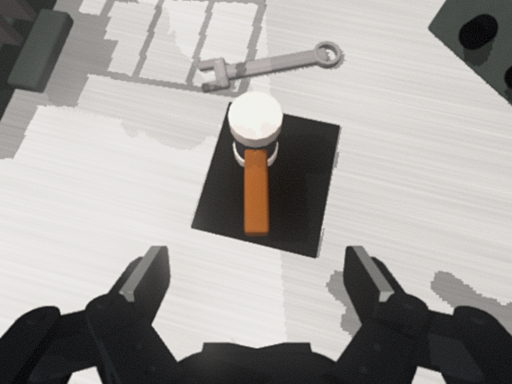

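The wrist view shows the handle (256,150–235) and head (256,118) lined up between the fingers, which agrees with the earlier poses. Advancing to grip.

To row units: 0.12 m / 0.4 = 0.3, -0.001 m / 0.4 = -0.0025, 0.01 rad / 3.1416 = 0.0032.

Emit:
{"method": "move_arm", "body": {
  "plan": [
    {"delta_pos": [0,-0.0025,0.1],"turn": [0,0,0.0032],"fingers": 0},
    {"delta_pos": [0,-0.0025,0.2],"turn": [0,0,0.0032],"fingers": 0},
    {"delta_pos": [0,-0.0025,0.2625],"turn": [0,0,0.0032],"fingers": 0},
    {"delta_pos": [0,-0.0025,0.3],"turn": [0,0,0.0032],"fingers": 0},
    {"delta_pos": [0,-0.0025,0.3],"turn": [0,0,0.0032],"fingers": 0.3},
    {"delta_pos": [0,-0.0025,0.3],"turn": [0,0,0.0032],"fingers": 0.6},
    {"delta_pos": [0,-0.0025,0.3],"turn": [0,0,0.0032],"fingers": 1},
    {"delta_pos": [0,-0.0025,0.3],"turn": [0,0,0.0032],"fingers": 1},
    {"delta_pos": [0,-0.0025,0.3],"turn": [0,0,0.0032],"fingers": 1},
    {"delta_pos": [0,-0.0025,0.3],"turn": [0,0,0.0032],"fingers": 1},
    {"delta_pos": [0,-0.0025,0.3],"turn": [0,0,0.0032],"fingers": 1}
  ],
  "force": 100
}}

```text
clock: 2.65
position: [0.544, -0.3255, 0.0339]
ee_rot: [0.947, 0.116, 0.299, -0.038]
ft_force: [-4.6, 0.6, 8.0]
grip_width: 0.218
grasp_force: 97.1
```

```bash
python3 - <<'E'
from h import *
from workcell import *
o=get_obs();print(o["position"],o["ft_force"])
yaw=np.radians(14.5);vy=np.radians(4.2);R=tool(yaw);V=lambda x,y,z:np.array([.640,.0105,0])+Ro.from_euler("z",vy).apply([x,y,z])
# offset of the grip as it is, TCP from head in mallet axes
Rm=Ro.from_euler("z",np.radians(15.1));off=Rm.inv().apply(o["position"]-np.array([.5896,-.3134,.004]));print("off",off)
np.save("off.npy",off)
for n,h,y in(("lift",[.5896,-.3134,.14],np.radians(15.1)),("front",V(-110,0,0)*0+V(-.115,0,.13),vy),("over",V(-.003,0,.122),vy)):
    t=np.array(h)+Ro.from_euler("z",y).apply(off);print(n,t,delta(o,t,Ro.from_euler("z",y-np.radians(15.1))*Ro.from_quat(o["ee_rot"])))
E
```

```text
[ 0.5440313  -0.32548559  0.03393456] [-4.61691367  0.64137605  7.95248707]
off [-0.04714369  0.00020255  0.02993456]
lift [ 0.5440313  -0.32548559  0.16993456] (array([ 0.0781, -0.0005, -0.1113]), array([0., 0., 0.]))
front [ 0.47827692 -0.00117311  0.15993456] (array([ 0.0838, -0.331 , -0.0937]), array([-0.109,  0.001,  0.156]))
over [0.58997614 0.00702957 0.15193456] (array([ 0.1696, -0.3119, -0.0239]), array([-0.109,  0.001,  0.156]))
```

To row units: -0.111 m / 0.4 = -0.2775, -0.078 m / 0.4 = -0.195.

Emit:
{"method": "move_arm", "body": {
  "plan": [
    {"delta_pos": [0.02,0,-0.0275],"turn": [0,0,0],"fingers": 1},
    {"delta_pos": [0.075,0,-0.1075],"turn": [0,0,0],"fingers": 1},
    {"delta_pos": [0.1375,0,-0.195],"turn": [0,0,0],"fingers": 1},
    {"delta_pos": [0.195,0,-0.2775],"turn": [0,0,0],"fingers": 1},
    {"delta_pos": [0.195,0,-0.2775],"turn": [0,0,0],"fingers": 1},
    {"delta_pos": [0.195,0,-0.2775],"turn": [0,0,0],"fingers": 1}
  ]
}}

```text
clock: 3.4
position: [0.5436, -0.3247, 0.1672]
ee_rot: [0.947, 0.116, 0.298, -0.04]
ft_force: [-0.5, 0.2, -6.1]
grip_width: 0.221
grasp_force: 98.5
```

```bash
cat > lk.py <<'E'
from h import *
from workcell import *
import sys
def wristview(name):
    o=get_obs();c=camera("wrist");cv2.imwrite(f"pics/{name}.png",c["color"][:,:,::-1])
    p,s=cloud(c);T=c["tool_from_camera"];q=p@T[:3,:3].T+T[:3,3]
    W=Ro.from_quat(o["ee_rot"]).apply(q.reshape(-1,3)).reshape(q.shape)+o["position"]
    W[c["range_z"]==0]=np.nan
    return o,c,W
E
python3 - <<'E'
from lk import *
o,c,W=wristview("w2");print(o["position"],o["ft_force"],o["torque"])
off=np.load("off.npy");h=o["position"]-Ro.from_euler("z",np.radians(15.1)).apply(off);print("head pred",h)
d=np.linalg.norm(W[...,:2]-h[:2],axis=2)
m=(d<.035)&(abs(W[...,2]-h[2]-.07)<.008)&(c["color"].min(2)>150);Q=W[m]
A=np.c_[Q[:,:2]-Q[:,:2].mean(0),np.ones(len(Q))];k=np.linalg.lstsq(A,Q[:,2],rcond=None)[0]
print("top",m.sum(),rect(Q),Q.mean(0),"slope",k)
E
```

```text
[ 0.54355964 -0.32471919  0.16723072] [-0.51061004  0.18024835 -6.10730481] [-0.34886307  1.48116944  0.0100233 ]
head pred [ 0.58912835 -0.3126336   0.13729616]
top 7498 (array([ 590.1, -312.8]), array([42.9, 42.9]), 4.9) [ 0.58871715 -0.31289081  0.20785008] slope [-0.00079957 -0.00166485  0.20785008]
```

View pics/w2.png

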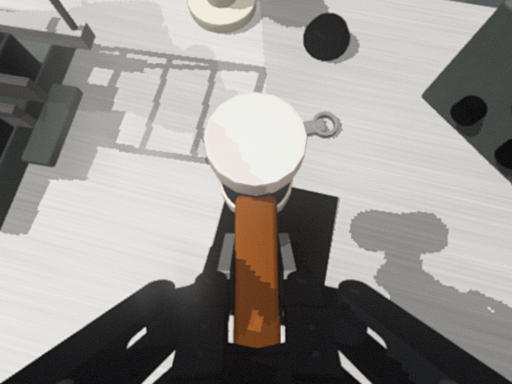

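The wrist view shows the mallet held level (head at (255,143), handle gripped). Its top face fits level to within 0.002, so nothing slipped. Moving to the front of the guard.

To row units: -0.331 m / 0.4 = -0.8275, 0.017 m / 0.4 = 0.0425, 0.156 rad / 3.1416 = 0.0497.

Emit:
{"method": "move_arm", "body": {
  "plan": [
    {"delta_pos": [0.0025,-0.0625,0.0025],"turn": [-0.0025,0,0.0038],"fingers": 1},
    {"delta_pos": [0.0025,-0.1625,0.0075],"turn": [-0.0064,0,0.0095],"fingers": 1},
    {"delta_pos": [0.005,-0.2875,0.015],"turn": [-0.0121,0,0.0172],"fingers": 1},
    {"delta_pos": [0.0075,-0.4125,0.0225],"turn": [-0.0175,0,0.0248],"fingers": 1},
    {"delta_pos": [0.01,-0.5375,0.0275],"turn": [-0.0223,0,0.0318],"fingers": 1},
    {"delta_pos": [0.0125,-0.6625,0.035],"turn": [-0.028,0,0.0398],"fingers": 1},
    {"delta_pos": [0.015,-0.7625,0.04],"turn": [-0.0318,0.0003,0.0458],"fingers": 1},
    {"delta_pos": [0.015,-0.8275,0.0425],"turn": [-0.0347,0.0003,0.0497],"fingers": 1},
    {"delta_pos": [0.015,-0.8275,0.0425],"turn": [-0.0347,0.0003,0.0497],"fingers": 1},
    {"delta_pos": [0.015,-0.8275,0.0425],"turn": [-0.0347,0.0003,0.0497],"fingers": 1}
  ]
}}

```text
clock: 4.7
position: [0.4777, -0.0011, 0.1587]
ee_rot: [0.954, 0.025, 0.3, -0.011]
ft_force: [-0.3, -0.1, -5.6]
grip_width: 0.217
grasp_force: 98.8
```

```bash
python3 - <<'E'
from lk import *
o,c,W=wristview("w3");print(o["position"],o["ft_force"],o["torque"])
off=np.load("off.npy");vy=np.radians(4.2);h=o["position"]-Ro.from_euler("z",vy).apply(off);print("head pred",h)
w=(W-[.640,.0105,0])@Ro.from_euler("z",vy).as_matrix()
g=(abs(w[...,2]-.235)<.012)&(w[...,0]>-.06);
if g.sum():print("guard front x",np.percentile(w[g][:,0],[1,5]),w[g][:,2].mean(), np.percentile(w[g][:,1],[1,99]))
b=(abs(w[...,2]-.111)<.007)&(abs(w[...,0])<.04)&(abs(w[...,1])<.06);print("block",b.sum(),rect(w[b]) if b.sum() else 0,np.nanmedian(w[b][:,2]))
E
```

```text
[ 0.47766125 -0.00111171  0.15870972] [-0.25504707 -0.05673883 -5.57317378] [-0.1083749   1.40381402 -0.01712047]
head pred [0.52469317 0.00213901 0.12877516]
block 5737 (array([0.6, 2.3]), array([45.1, 90.5]), 0.4) 0.11260611495840184
```

View pics/w3.png

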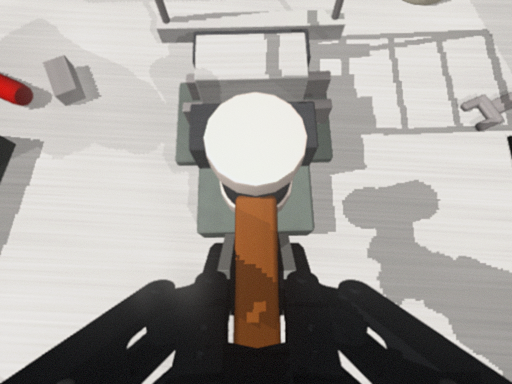

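The wrist view shows the head at (255,143) in line with the block (195–310, 33–105), and the vise pose is confirmed. Going in under the guard.

To row units: 0.092 m / 0.4 = 0.23, -0.001 m / 0.4 = -0.0025.

Emit:
{"method": "move_arm", "body": {
  "plan": [
    {"delta_pos": [0.04,0,0.0275],"turn": [0,0,0],"fingers": 1},
    {"delta_pos": [0.1025,0,0.0725],"turn": [0,0,0],"fingers": 1},
    {"delta_pos": [0.165,-0.0025,0.115],"turn": [0,0,0],"fingers": 1},
    {"delta_pos": [0.23,-0.0025,0.16],"turn": [0,0,0],"fingers": 1},
    {"delta_pos": [0.23,-0.0025,0.16],"turn": [0,0,0],"fingers": 1},
    {"delta_pos": [0.225,-0.0025,0.1675],"turn": [0,0,0],"fingers": 1},
    {"delta_pos": [0.2225,-0.0025,0.17],"turn": [0,0,0],"fingers": 1},
    {"delta_pos": [0.2225,-0.0025,0.17],"turn": [0,0,0],"fingers": 1}
  ]
}}

```text
clock: 5.75
position: [0.5892, 0.0063, 0.1545]
ee_rot: [0.953, 0.026, 0.3, -0.01]
ft_force: [0.6, -0.1, -5.1]
grip_width: 0.219
grasp_force: 98.8
```

```bash
python3 - <<'E'
from lk import *
o=get_obs();off=np.load("off.npy");vy=np.radians(4.2);h=o["position"]-Ro.from_euler("z",vy).apply(off)
print(o["position"],h,(h-[.640,.0105,0])@Ro.from_euler("z",vy).as_matrix(),o["ft_force"],o["torque"])
E
```

```text
[0.58917321 0.00631449 0.15448108] [0.63620513 0.00956521 0.12454652] [-0.00385315 -0.00065435  0.12454652] [ 0.60198934 -0.05952562 -5.14208819] [-0.11342321  1.40745668  0.00188393]
```

To row units: 0.01 m / 0.4 = 0.025, 0.0093 m / 0.4 = 0.0233.

Emit:
{"method": "move_arm", "body": {
  "plan": [
    {"delta_pos": [-0.0025,0,0.0038],"turn": [0,0,0],"fingers": 1},
    {"delta_pos": [-0.005,0,0.0075],"turn": [0,0,0],"fingers": 1},
    {"delta_pos": [-0.0075,0,0.0113],"turn": [0,0,0],"fingers": 1},
    {"delta_pos": [-0.01,0,0.015],"turn": [0,0,0],"fingers": 1},
    {"delta_pos": [-0.0125,0,0.0183],"turn": [0,0,0],"fingers": 1},
    {"delta_pos": [-0.015,0,0.0213],"turn": [0,0,0],"fingers": 1},
    {"delta_pos": [-0.0163,0,0.0233],"turn": [0,0,0],"fingers": 1},
    {"delta_pos": [-0.0175,0,0.025],"turn": [0,0,0],"fingers": 1}
  ]
}}

```text
clock: 6.75
position: [0.59, 0.0065, 0.1428]
ee_rot: [0.953, 0.026, 0.301, -0.011]
ft_force: [-0.5, -0.5, -5.2]
grip_width: 0.219
grasp_force: 98.8
```

Emit:
{"method": "move_arm", "body": {
  "plan": [
    {"delta_pos": [-0.0015,0,0.002],"turn": [0,0,0],"fingers": 1},
    {"delta_pos": [-0.0028,0,0.004],"turn": [0,0,0],"fingers": 1},
    {"delta_pos": [-0.0043,0,0.0063],"turn": [0,0,0],"fingers": 1},
    {"delta_pos": [-0.0058,0,0.0083],"turn": [0,0,0],"fingers": 1},
    {"delta_pos": [-0.0058,0,0.0083],"turn": [0,0,0],"fingers": 1}
  ]
}}

```text
clock: 7.38
position: [0.5905, 0.0066, 0.1394]
ee_rot: [0.953, 0.026, 0.301, -0.01]
ft_force: [1.1, -0.1, -1.3]
grip_width: 0.217
grasp_force: 99.2
```

Contact is made (+4 N). Pressing on gently.

Emit:
{"method": "move_arm", "body": {
  "plan": [
    {"delta_pos": [-0.0015,0,0.002],"turn": [0,0,0],"fingers": 1},
    {"delta_pos": [-0.0028,0,0.004],"turn": [0,0,0],"fingers": 1},
    {"delta_pos": [-0.0043,0,0.0063],"turn": [0,0,0],"fingers": 1},
    {"delta_pos": [-0.0058,0,0.0083],"turn": [0,0,0],"fingers": 1},
    {"delta_pos": [-0.0058,0,0.0083],"turn": [0,0,0],"fingers": 1}
  ]
}}

```text
clock: 8.0
position: [0.5904, 0.0066, 0.1351]
ee_rot: [0.953, 0.026, 0.301, -0.011]
ft_force: [2.4, -0.0, 0.3]
grip_width: 0.221
grasp_force: 99.2
```

To row units: 0.002 m / 0.4 = 0.005, 0.0016 m / 0.4 = 0.004.

Emit:
{"method": "move_arm", "body": {
  "plan": [
    {"delta_pos": [-0.0015,0,0.002],"turn": [0,0,0],"fingers": 1},
    {"delta_pos": [-0.0028,0,0.004],"turn": [0,0,0],"fingers": 1},
    {"delta_pos": [-0.0035,0,0.005],"turn": [0,0,0],"fingers": 1},
    {"delta_pos": [-0.0035,0,0.005],"turn": [0,0,0],"fingers": 1}
  ]
}}

```text
clock: 8.5
position: [0.5903, 0.0066, 0.1328]
ee_rot: [0.953, 0.026, 0.301, -0.01]
ft_force: [-1.2, -1.9, 6.8]
grip_width: 0.221
grasp_force: 100.6
```

To row units: 0.0008 m / 0.4 = 0.002, -0.0006 m / 0.4 = -0.0015.

Emit:
{"method": "move_arm", "body": {
  "plan": [
    {"delta_pos": [-0.0008,0,0.001],"turn": [0,0,0],"fingers": 1},
    {"delta_pos": [-0.0015,0,0.002],"turn": [0,0,0],"fingers": 1},
    {"delta_pos": [-0.0015,0,0.002],"turn": [0,0,0],"fingers": 1}
  ]
}}

```text
clock: 8.88
position: [0.5904, 0.0066, 0.1326]
ee_rot: [0.953, 0.026, 0.301, -0.01]
ft_force: [-27.7, -1.7, 36.2]
grip_width: 0.216
grasp_force: 106.2
```

Force rose sharply with no further travel, so the block is on the parallels. I'll hold there while easing off slightly.

To row units: -0.0002 m / 0.4 = -0.0005, 0.0001 m / 0.4 = 0.0003.

Emit:
{"method": "move_arm", "body": {
  "plan": [
    {"delta_pos": [0.0003,0,-0.0005],"turn": [0,0,0],"fingers": 1},
    {"delta_pos": [0.0003,0,-0.0005],"turn": [0,0,0],"fingers": 1},
    {"delta_pos": [0.0003,0,-0.0005],"turn": [0,0,0],"fingers": 1},
    {"delta_pos": [0.0003,0,-0.0005],"turn": [0,0,0],"fingers": 1}
  ]
}}

```text
clock: 9.38
position: [0.5904, 0.0066, 0.1327]
ee_rot: [0.953, 0.026, 0.301, -0.01]
ft_force: [-20.6, -2.9, 28.2]
grip_width: 0.22
grasp_force: 103.8
```

```bash
python3 - <<'E'
from lk import *
o,c,W=wristview("w4");print(o["position"],o["ft_force"],o["torque"])
vy=np.radians(4.2);w=(W-[.640,.0105,0])@Ro.from_euler("z",vy).as_matrix()
b=(abs(w[...,2]-.106)<.012)&(abs(w[...,0])<.018)&(abs(w[...,1])<.04)&(abs(w[...,1])>.027);print("block",b.sum(),np.nanmedian(w[b][:,2]))
for s in(1,-1):
    q=b&(w[...,1]*s>0);print(s,q.sum(),np.nanmedian(w[q][:,2]))
off=np.load("off.npy");h=o["position"]-Ro.from_euler("z",vy).apply(off);print(h)
d=np.linalg.norm(W[...,:2]-h[:2],axis=2)
m=(d<.035)&(abs(W[...,2]-h[2]-.07)<.008)&(c["color"].min(2)>150);Q=W[m]
A=np.c_[Q[:,:2]-Q[:,:2].mean(0),np.ones(len(Q))];print("top",rect(Q),np.linalg.lstsq(A,Q[:,2],rcond=None)[0])
E
```

```text
[0.59041948 0.0065847  0.13265269] [-20.61622965  -2.91741297  28.228254  ] [-0.1159644   0.37716601 -0.02556   ]
block 1611 0.10405189648202633
1 798 0.10403169269053474
-1 813 0.1040593766687057
[0.6374514  0.00983541 0.10271813]
top (array([638.1,  11.1]), array([39.6, 43.7]), 78.8) [ 0.05791605 -0.00948176  0.1735826 ]
```

View pics/w4.png

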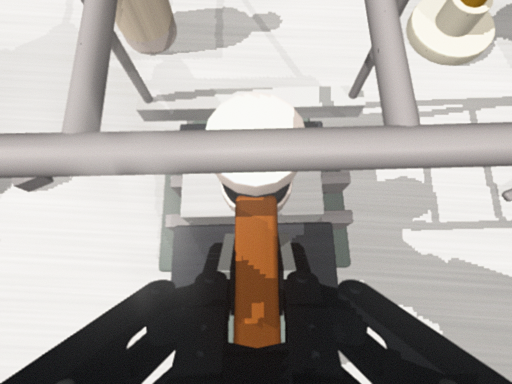

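The wrist view shows the head (256,145) on the block beneath the front rod, which spans rows 125–175. The block top is down to 104 mm from 112.6, level on both sides. Lifting off, then backing out.

Emit:
{"method": "move_arm", "body": {
  "plan": [
    {"delta_pos": [0.005,0,-0.0075],"turn": [0,0,0],"fingers": 1},
    {"delta_pos": [0.015,0,-0.02],"turn": [0,0,0],"fingers": 1},
    {"delta_pos": [0.03,0,-0.0425],"turn": [0,0,0],"fingers": 1},
    {"delta_pos": [0.03,0,-0.0425],"turn": [0,0,0],"fingers": 1},
    {"delta_pos": [-0.01,0,-0.07],"turn": [0,0,0],"fingers": 1},
    {"delta_pos": [-0.0725,0,-0.115],"turn": [0,0,0],"fingers": 1},
    {"delta_pos": [-0.135,0,-0.1575],"turn": [0,0,0],"fingers": 1},
    {"delta_pos": [-0.2,0,-0.2025],"turn": [0,0,0],"fingers": 1},
    {"delta_pos": [-0.2,0,-0.2025],"turn": [0,0,0],"fingers": 1},
    {"delta_pos": [-0.2,0,-0.2025],"turn": [0,0,0],"fingers": 1}
  ]
}}

```text
clock: 10.68
position: [0.4776, 0.0007, 0.1514]
ee_rot: [0.953, 0.026, 0.3, -0.01]
ft_force: [0.5, 0.4, -5.3]
grip_width: 0.216
grasp_force: 98.9
```

```bash
cat >> lk.py <<'E'
def headfit(o,c,W,yaw):
    off=np.load("off.npy");h=o["position"]-Ro.from_euler("z",yaw).apply(off)
    d=np.linalg.norm(W[...,:2]-h[:2],axis=2)
    m=(d<.035)&(abs(W[...,2]-h[2]-.07)<.012)&(c["color"].min(2)>150);Q=W[m]
    A=np.c_[Q[:,:2]-Q[:,:2].mean(0),np.ones(len(Q))];print("pred",h,"top",rect(Q),np.linalg.lstsq(A,Q[:,2],rcond=None)[0])
    return h
E
python3 - <<'E'
from lk import *
o,c,W=wristview("w5");print(o["position"],o["ft_force"],o["torque"])
vy=np.radians(4.2);headfit(o,c,W,vy)
w=(W-[.640,.0105,0])@Ro.from_euler("z",vy).as_matrix()
for z0 in(.104,):
    b=(abs(w[...,2]-z0)<.012)&(abs(w[...,0])<.018)&(abs(w[...,1])<.04);print("block",b.sum(),np.nanmedian(w[b][:,2]))
y=np.radians(14);t=np.array([.580,-.328,.035])+Ro.from_euler("z",y).apply(np.load("off.npy"))
print(t,delta(o,t,Ro.from_euler("z",y-vy)*Ro.from_quat(o["ee_rot"])))
E
```

```text
[0.47763868 0.00072039 0.15136705] [ 0.46831637  0.40661801 -5.26994667] [-0.07756753  1.44470665  0.01807558]
pred [0.5246706  0.00397111 0.12143249] top (array([525.3,   4.1]), array([42.5, 43.1]), 40.3) [ 0.01867778 -0.01338884  0.19197181]
block 3715 0.10419106818854677
[ 0.53420768 -0.33920856  0.06493456] (array([-0.018 ,  0.3429,  0.0911]), array([ 0.098, -0.001, -0.14 ]))
```

To row units: 0.343 m / 0.4 = 0.8575, 0.031 m / 0.4 = 0.0775, -0.14 rad / 3.1416 = -0.0446.

Emit:
{"method": "move_arm", "body": {
  "plan": [
    {"delta_pos": [0.0075,0.075,0.005],"turn": [0.0029,0,-0.0038],"fingers": 1},
    {"delta_pos": [0.0175,0.1875,0.0125],"turn": [0.0067,0,-0.0095],"fingers": 1},
    {"delta_pos": [0.0275,0.3125,0.02],"turn": [0.0115,0,-0.0159],"fingers": 1},
    {"delta_pos": [0.04,0.4375,0.0275],"turn": [0.0159,0,-0.0223],"fingers": 1},
    {"delta_pos": [0.05,0.5625,0.035],"turn": [0.0204,0,-0.0293],"fingers": 1},
    {"delta_pos": [0.0625,0.6875,0.0425],"turn": [0.0248,0,-0.0357],"fingers": 1},
    {"delta_pos": [0.0725,0.8,0.05],"turn": [0.0293,-0.0003,-0.0417],"fingers": 1},
    {"delta_pos": [0.0775,0.8575,0.0525],"turn": [0.0312,-0.0003,-0.0446],"fingers": 1},
    {"delta_pos": [0.0375,0.8575,0.11],"turn": [0.0312,-0.0003,-0.0446],"fingers": 1},
    {"delta_pos": [-0.005,0.8575,0.17],"turn": [0.0312,-0.0003,-0.0446],"fingers": 1},
    {"delta_pos": [-0.045,0.8575,0.2275],"turn": [0.0312,-0.0003,-0.0446],"fingers": 1},
    {"delta_pos": [-0.045,0.8575,0.2275],"turn": [0.0312,-0.0003,-0.0446],"fingers": 1}
  ]
}}

```text
clock: 12.22
position: [0.5329, -0.3396, 0.0621]
ee_rot: [0.948, 0.105, 0.297, -0.038]
ft_force: [-0.4, -0.5, -4.9]
grip_width: 0.218
grasp_force: 98.7
```

```bash
python3 - <<'E'
from lk import *
o,c,W=wristview("w6");print(o["position"],o["ft_force"],o["torque"])
headfit(o,c,W,np.radians(14))
E
```

```text
[ 0.53291201 -0.33958698  0.06214813] [-0.39126581 -0.54559984 -4.9246617 ] [-0.30749808  1.38728018  0.02709059]
pred [ 0.57870433 -0.32837842  0.03221357] top (array([ 579.5, -328.7]), array([43. , 42.7]), 2.6) [0.01898228 0.0011547  0.10259947]
```

Emit:
{"method": "move_arm", "body": {
  "plan": [
    {"delta_pos": [-0.0125,0,0.0175],"turn": [0,0,0],"fingers": 1},
    {"delta_pos": [-0.025,0,0.035],"turn": [0,0,0],"fingers": 1},
    {"delta_pos": [-0.0338,0,0.0488],"turn": [0,0,0],"fingers": 1},
    {"delta_pos": [-0.0375,0,0.0538],"turn": [0,0,0],"fingers": 1},
    {"delta_pos": [-0.0388,0,0.055],"turn": [0,0,0],"fingers": 1},
    {"delta_pos": [-0.0388,0,0.055],"turn": [0,0,0],"fingers": 1}
  ]
}}

```text
clock: 13.02
position: [0.5344, -0.3397, 0.0389]
ee_rot: [0.948, 0.107, 0.299, -0.036]
ft_force: [-0.2, 0.5, -5.2]
grip_width: 0.219
grasp_force: 98.9
```

To row units: 0.0033 m / 0.4 = 0.0083, 0.0025 m / 0.4 = 0.0063.

Emit:
{"method": "move_arm", "body": {
  "plan": [
    {"delta_pos": [-0.0028,0,0.004],"turn": [0,0,0],"fingers": 1},
    {"delta_pos": [-0.0043,0,0.0063],"turn": [0,0,0],"fingers": 1},
    {"delta_pos": [-0.0058,0,0.0083],"turn": [0,0,0],"fingers": 1},
    {"delta_pos": [-0.0058,0,0.0083],"turn": [0,0,0],"fingers": 1}
  ]
}}

```text
clock: 13.52
position: [0.5342, -0.3395, 0.0346]
ee_rot: [0.948, 0.107, 0.299, -0.036]
ft_force: [-1.2, 0.3, -5.6]
grip_width: 0.218
grasp_force: 98.9
```

To row units: 0.0012 m / 0.4 = 0.003, -0.0008 m / 0.4 = -0.002.

Emit:
{"method": "move_arm", "body": {
  "plan": [
    {"delta_pos": [-0.001,0,0.0015],"turn": [0,0,0],"fingers": 1},
    {"delta_pos": [-0.002,0,0.003],"turn": [0,0,0],"fingers": 1},
    {"delta_pos": [-0.002,0,0.003],"turn": [0,0,0],"fingers": 1}
  ]
}}

```text
clock: 13.9
position: [0.5345, -0.3397, 0.034]
ee_rot: [0.948, 0.107, 0.299, -0.036]
ft_force: [-6.4, 2.3, 4.9]
grip_width: 0.222
grasp_force: 101.0
```

The mallet is on the mat. Releasing in small steps, then backing off.

To row units: -0.14 m / 0.4 = -0.35, -0.1 m / 0.4 = -0.25.

Emit:
{"method": "move_arm", "body": {
  "plan": [
    {"delta_pos": [0,0,0],"turn": [0,0,0],"fingers": 0.7},
    {"delta_pos": [0,0,0],"turn": [0,0,0],"fingers": 0.5},
    {"delta_pos": [0,0,0],"turn": [0,0,0],"fingers": 0.2},
    {"delta_pos": [0,0,0],"turn": [0,0,0],"fingers": 0},
    {"delta_pos": [0,0,0],"turn": [0,0,0],"fingers": 0},
    {"delta_pos": [0,0,0],"turn": [0,0,0],"fingers": 0},
    {"delta_pos": [0,0,-0.05],"turn": [0,0,0],"fingers": 0},
    {"delta_pos": [0,0,-0.15],"turn": [0,0,0],"fingers": 0},
    {"delta_pos": [0,0,-0.25],"turn": [0,0,0],"fingers": 0},
    {"delta_pos": [0,0,-0.35],"turn": [0,0,0],"fingers": 0},
    {"delta_pos": [0,0,-0.35],"turn": [0,0,0],"fingers": 0},
    {"delta_pos": [0,0,-0.35],"turn": [0,0,0],"fingers": 0}
  ]
}}

```text
clock: 15.4
position: [0.4563, -0.3577, 0.1475]
ee_rot: [0.948, 0.107, 0.299, -0.036]
ft_force: [0.7, -0.2, -0.4]
grip_width: 0.998
grasp_force: 0.0
```

```bash
python3 - <<'E'
from lk import *
o,c,W=wristview("w7");print(o["position"],o["ft_force"],o["grip_width"])
m=(abs(W[...,2]-.074)<.01)&(abs(W[...,0]-.58)<.05)&(abs(W[...,1]+.33)<.05)&(c["color"].min(2)>120);Q=W[m]
A=np.c_[Q[:,:2]-Q[:,:2].mean(0),np.ones(len(Q))];print("top",m.sum(),rect(Q),np.linalg.lstsq(A,Q[:,2],rcond=None)[0])
t=camera("top");P,_=world(t);vy=np.radians(4.2);w=(P-[.640,.0105,0])@Ro.from_euler("z",vy).as_matrix()
b=(abs(w[...,0])<.018)&(abs(w[...,1])<.04)&(abs(w[...,2]-.105)<.015);print("block",np.nanmedian(w[b][:,2]))
i=t["color"][90:270,100:400,::-1];cv2.imwrite("pics/end.png",cv2.resize(i,None,fx=2.6,fy=2.6))
E
```

```text
[ 0.45631161 -0.35768534  0.14745652] [ 0.69539796 -0.1603289  -0.41641213] 0.9976543680831979
top 1839 (array([ 580.6, -328.7]), array([42.3, 42.8]), 23.4) [ 0.03450504 -0.01849755  0.0747722 ]
block 0.10209434820714483
```

View pics/end.png

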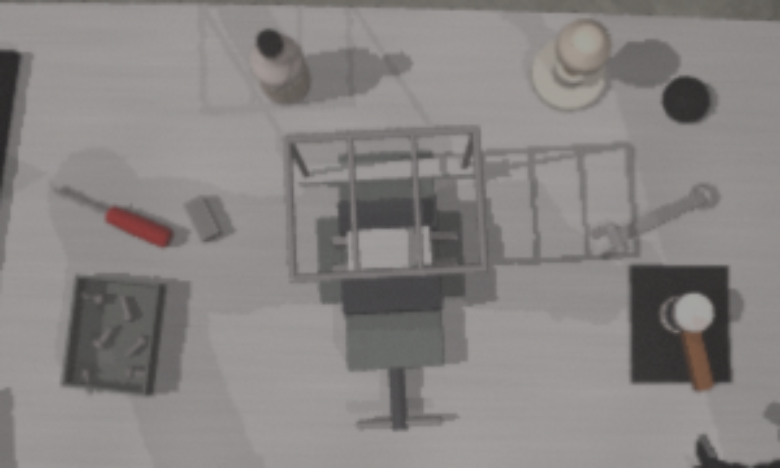

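The final view shows the mallet standing on the mat with its head at (693,312), and the block down at (390,248). The tray, tools and spare bar have not moved. Handing in.

```bash
python3 -c "
from workcell import *
print(hand_in())"
```

```text
the job is handed in; nothing more can be done
None
```

I pressed the block down with the mallet until it stopped on the parallels (top about 8.5 mm lower by the cameras), stood the mallet back about 13 mm from the mat's centre, left the tray, tools and spare bar where they were, and handed the job in at about 15 s; the hand-in returned no verdict.

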